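Vent the ring sizer and hold its die lift at the second stop

ROBOT

A 6-joint arm with a two-finger parallel gripper is mounted at the origin on the work surface. World frame = base frame: x ahead of the robot, y to its left, z up, the work surface at z = 0. Lengths are in m, angles in rad, forces in N, time in s.
With the tool pointing down it reaches from about 0.325 to 0.85 m from the base axis. Payload 15.5 kg.
Tool frame: the origin (TCP) lies midway between the tips of the shut fingers; the grasp point (between the pads) lies 19 mm behind it; x points along the fingers, y is the direction in which the jaws open and shut, and the axes are right-handed (so a half turn about x gives the same grasp; the last joint's range is limited). The gripper opens to 91 mm and grips with 3 to 60 N. Pads are 32 mm wide; open, the fingers measure 118 mm over their backs; the gripper's body (76 mm by 178 mm) begins 60 mm behind the grasp point.
Start: joints at [1.091, 0.494, 1.345, -0, 1.302, -0.096], TCP at [0.234, 0.58, 0.214] pointing down, gripper open.
Joint ranges: [-2.91, 2.91], [-0.82, 2.16], [0.22, 2.67], [-1.22, 4.37], [0.12, 2.79], [-3.08, 3.08]. Speed limits (rad/s): [1.89, 1.89, 2.57, 3.01, 3.01, 3.01].

INTERFACE

Orientations are given as a unit quaternion [w, x, y, z].
In Python, from workcell import read_state, capture, finish_job, boxes_of, silhouettes gives the robot as it stands. The module is installed in compiled form; this text tells all that it offers.
- The arm moves only by the tool arm_command, never from a script. Its argument "rows" is one flat list of numbers, 6 for each row, row after row: the shift along the world's x, y, z in units of 30 mm (1.0 is 30 mm), then the turn, a rotation vector about the world's x, y, z in rad. In form: [dx, dy, dz, wx, wy, wz, dx, dy, dz, wx, wy, wz, ...]. A call has exactly 8 rows; each row is the pose to reach, as a shift and turn from the pose commanded when the call began; what a row does not reach only later rows make up. A row lasts 1/12 s, in which the tool goes at most 41.7 mm and 7.16 degrees, less where a joint would pass 70% of its speed; a pose out of reach is approached as far as the arm can. A call with a gripper value outside its range is refused whole. "jaw" is the opening, from 0 (shut) to 1 (fully open), set as the call begins (left out, the last holds). The fingers move at their own pace and stop on an object; "newtons" is the grip in N (left out, the last holds). Time passes only in rows, so rows that repeat a pose let the fingers close, or fill a call up. It gives the time, the measured TCP pose, the force and the opening at its end, in the units of the state.
- read_state(): the state, without advancing time (a new reading comes with each control period).
- capture(name): name is "scene" or "top" or "wrist"; returns a dict with "color" (384x512x3 uint8, red, green, blue), "depth" (384x512 float32, m along the optical axis (not along the pixel's ray), 0 where there is no reading), "fx", "fy", "cx", "cy" (pixels), "extrinsics" (4x4, takes a point from world to camera coordinates); the wrist camera has in their place "tool_from_camera" (4x4, takes a point from camera to tool coordinates, whose origin is the TCP and whose axes are the tool frame's). Camera axes: x right, y down, z forward; pixel columns grow to the right and rows downward; lengths in m; the calibration is good to about 2 mm. A picture is of the moment at which its call begins: read the wrist's pose just before it.
- finish_job(): hands the job in, once; it reports no verdict.
Trained networks look in a picture, given as the dict that the camera call returned (one of the last four; its "shot" number tells which), for a name from the list of things; names that differ only in an ending like _2 or _b are one class to them, and where a whole thing is asked for, a point or a joint stands for the part that bears it (a point fixed in the world has none). Each returns a list of dicts, best first, with "score" (0 to 1); they miss things now and then, are a little off and sometimes report something else, mostly with a low value. They report only what shows in the picture. A call takes as long as a camera call. They do not tell look-alikes from the thing itself.
- boxes_of(picture, name): "box" ([left, top, right, bottom] in pixels, round what is visible of it).
- silhouettes(picture, name): "mask" (384x512 bool, what is visible of it) and "box" ([left, top, right, bottom] in pixels, round what is visible of it).
The state is a dict: "time_s": time; "joint_pos": joint angles; "dq": joint speeds; "tau": joint torques, N m; "tool_pos": TCP position; "tcp_rot": TCP orientation; "force": force on the tool from outside, world axes, zero at the start; "wrist_torque": the same for the moment, N m; "gripper_width": opening from 0.0 (shut) to 1.0 (fully open).
Only numpy, scipy, OpenCV 4.12 (cv2) and the standard library are available. Lean on these libraries where they do the work, as an engineer would, in place of code of your own. Each camera call takes 0.05 s, during which the arm holds its last target.

TASK

Get the ring sizing machine ready for a colleague to slip a ring blank under the die: first turn the blue air valve lever to half open, pointing at the orange mark, and let go of it. Then grip the black pull head on top of the machine so that its red release button is squeezed in, draw the telescoping die lift straight up past its first stop to the second stop, and finish while still holding it there, button in, since it springs back if let go. Leave the valve as set and the die tray, the punch and the copper ring where they are.

Things in the scene. Friction and masses are not known exactly. Their poses are not given: they have to be found in the camera images.
- machine: Ring sizing machine, cream enamel C-frame fixed to the counter, 180 mm high. Origin: on the counter under the vertical axis of the die lift; x points to the column at the back, z up. Base from x -90 to +120 mm, y +-80 mm. Steel collar 34 mm across round the lift, top at 200 mm. A steel lever runs back to x 320 mm at y 62 mm. Only the pull head is higher than 210 mm.
- lift_grip (a point): Centre of the grip on the black pull head on the die lift, level with the red button; 238 mm above the counter when down, moves with the head; axes as the machine's. The head is 32 mm along x, 26 mm along y, from 28 mm below to 24 mm above this point. The button is on its +y face: grip from above, closing along y, one finger on the button, one on the opposite face.
- release (a joint): Red round release button, 18 mm across, 5 mm proud of the pull head's +y face. Travel in m: 0 out, 0.005 flush, 0.006 at most. Spring 2.4 N at first, 5.4 N when flush. The lift is latched down until the button is in by about 3.5 mm; keep it in while pulling.
- lift_upper (a joint): Upper section of the telescope, m: 0 = down, 0.03 = at its stop (the first stop). It comes up first, against about 4 to 5 N (spring and weight).
- lift_lower (a joint): Lower section (brass tube), m: 0 = down, 0.03 = at its stop (the second stop: both joints at 0.03, the head 60 mm up in all). It follows once the upper section is at its stop, against about 8 to 10 N. Both spring back down when let go.
- valve_base: Fixed brass standpipe of the air valve. Origin on the counter under the vertical turning axis of its lever; z up, x opposite to the way the lever points when closed. White dial, 116 mm across, top at 55 mm, with a black mark at closed, an orange mark at half open (45 degrees) and a black mark at fully open. The lever's mid height is 82 mm.
- valve_grip (a point): Grip point on the blue valve lever, 75 mm out from the axis, 82 mm above the counter. The lever is a bar 12 mm wide, 20 mm high (72 to 92 mm above the counter), reaching 100 mm out from the axis. Its x axis points from here back to the turning axis.
- valve (a joint): Angle of the valve lever, rad: 0 closed, grows as the lever turns counterclockwise seen from above, 0.785 half open (at the orange mark), 1.571 fully open. Stays where it is left; turning takes about 0.1 N m.
- die_tray: Dark wooden tray with six brass dies fixed in it, 140 x 90 mm, 27 mm high, loose; origin under its centre. Leave alone.
- punch: Steel punch lying on the counter, about 110 mm long along its x, 12 mm thick, loose. Leave alone.
- ring_blank: Copper ring blank lying flat, 24 mm outside diameter, 7 mm high, loose. Leave alone.
Mind the look-alikes: they are no part of the job. What is meant by the valve_base is not brown, and is the larger of those in its own colour.

How it is judged:
On the way, in this order (a step that is already met when the one before it is completed fails the run):
1. the valve lever points at the orange mark (half open, within 7 degrees) and has been let go (value of joint valve between 0.665 and 0.905 rad and contact force between the fingers and valve_base below 0.1 N), for 0.2 s.
2. the release button is squeezed in by the fingers with the lift still down (value of joint release above 0.0035 m and contact force between the fingers and machine above 1 N and value of joint lift_upper below 0.006 m and value of joint lift_lower below 0.004 m), for 0.1 s.
3. the lift is drawn up to the second stop (value of joint lift_upper above 0.027 m and value of joint lift_lower above 0.026 m), for 0.2 s.
At the end, for the whole second after the job is handed in: The lift is held at the second stop (upper section within 3 mm and lower section within 4 mm of their stops) by the fingers, which grip the pull head with the red button in by at least 3.5 mm; the valve stands at 45 degrees within 7 degrees; tray, punch and ring are within 20 mm of where they began (all of step 3 and value of joint release above 0.0035 m and contact force between the fingers and machine above 2 N and value of joint valve between 0.665 and 0.905 rad and distance of each of die_tray, punch, ring_blank from where it was at the start of the episode below 0.02 m); the arm keeps its last pose, push and grip.
It fails at once if the die tray, the punch or the ring blank is pushed away (distance of any of die_tray, punch, ring_blank from where it was at the start of the episode above 0.02 m).
It also fails if it takes over 54 s, if anything falls off the work surface, if the arm or the gripper's body presses on something with over 40 N, if the wrist force passes 120 N, or if a joint passes its speed limit or range.

## Working session

There is one attempt and no reset: what is moved stays moved. The work goes in short steps, Python scripts to look and compute and a tool call to move; the robot and the scene stay as the last step left them, time stands still between calls to the robot, and variables do not carry over. Pictures are saved under pics/ and viewed, and the job is handed in when it is done.

Besides the shell and the picture viewer there is one more tool, called after "Call:" by a JSON object that holds its "method" and its "body". arm_command: Moves the arm, as the interface text tells. Its arguments: {"type":"object","properties":{"rows":{"type":"array"},"jaw":{"type":"number"},"newtons":{"type":"number"}},"required":["rows"]}

```bash
mkdir -p pics
cat > h.py <<'E'
import numpy as np, cv2
from workcell import *
def save(n,im,s=1):
    im=cv2.cvtColor(im,cv2.COLOR_RGB2BGR)
    if s!=1: im=cv2.resize(im,None,fx=s,fy=s,interpolation=cv2.INTER_CUBIC)
    cv2.imwrite('pics/'+n,im)
def cloud(p,T=None):
    # world points per pixel; T world_from_camera
    if T is None: T=np.linalg.inv(p['extrinsics'])
    d=p['depth']; v,u=np.mgrid[:d.shape[0],:d.shape[1]]
    P=np.stack([(u-p['cx'])/p['fx']*d,(v-p['cy'])/p['fy']*d,d,np.ones_like(d)],-1)
    W=(P@T.T)[...,:3]; W[d==0]=np.nan
    return W
E
python3 - <<'E'
from h import *
s=read_state(); print(s)
a=capture('scene'); b=capture('top')
save('s0.png',a['color'],1.5); save('t0.png',b['color'],1.5)
for nm,p in(('s',a),('t',b)):
    for n in('machine','valve_base','lift_grip','valve_grip','release','die_tray','punch','ring_blank'):
        print(nm,n,[(np.round(x['box']).tolist(),round(x['score'],2)) for x in boxes_of(p,n)])
print(read_state()['time_s'])
E
```

```text
{'time_s': 0.0, 'joint_pos': array([ 1.09149719e+00,  4.94247041e-01,  1.34610759e+00, -5.37676917e-07,
        1.30252015e+00, -9.55358236e-02]), 'dq': array([ 0.00164423, -0.00124971, -0.00086252,  0.00056576, -0.00081447,
        0.00121079]), 'tau': array([-1.58461331e-03, -8.78799677e+01, -3.81842458e+01,  7.10638845e-02,
        5.28314710e-02, -8.76763920e-05]), 'tool_pos': array([0.23385101, 0.5791951 , 0.21330654]), 'tcp_rot': array([ 0.69400088,  0.13441492,  0.69425753, -0.13528444]), 'force': array([-0.29721634, -0.09728592, -0.69802295]), 'wrist_torque': array([-0.02893372, -0.01623026,  0.05694386]), 'gripper_width': 1.0039154811140787}
s machine [([225.0, 234.0, 398.0, 372.0], 0.8)]
s valve_base [([173.0, 151.0, 218.0, 189.0], 0.74), ([211.0, 173.0, 251.0, 229.0], 0.6), ([146.0, 206.0, 184.0, 244.0], 0.57), ([224.0, 232.0, 399.0, 371.0], 0.19), ([345.0, 227.0, 375.0, 308.0], 0.18)]
s lift_grip [([343.0, 232.0, 377.0, 307.0], 0.84)]
s valve_grip [([158.0, 207.0, 182.0, 226.0], 0.63), ([227.0, 178.0, 254.0, 208.0], 0.6), ([187.0, 151.0, 219.0, 169.0], 0.56)]
s release [([366.0, 245.0, 375.0, 253.0], 0.61), ([290.0, 232.0, 320.0, 257.0], 0.43), ([225.0, 178.0, 252.0, 208.0], 0.24)]
s die_tray [([233.0, 248.0, 301.0, 301.0], 0.95)]
s punch [([208.0, 177.0, 252.0, 230.0], 0.48), ([292.0, 234.0, 320.0, 256.0], 0.44)]
s ring_blank []
t machine [([112.0, 58.0, 189.0, 238.0], 0.64), ([201.0, 155.0, 240.0, 204.0], 0.18)]
t valve_base [([281.0, 178.0, 328.0, 234.0], 0.79), ([365.0, 179.0, 411.0, 238.0], 0.75), ([311.0, 118.0, 344.0, 157.0], 0.64)]
t lift_grip [([115.0, 189.0, 149.0, 204.0], 0.64)]
t valve_grip [([384.0, 197.0, 403.0, 239.0], 0.9), ([301.0, 189.0, 322.0, 238.0], 0.59), ([324.0, 125.0, 336.0, 160.0], 0.57)]
t release [([301.0, 191.0, 320.0, 242.0], 0.72)]
t die_tray [([203.0, 151.0, 238.0, 201.0], 0.74)]
t punch [([225.0, 216.0, 228.0, 249.0], 0.67)]
t ring_blank []
0.9
```

View pics/s0.png

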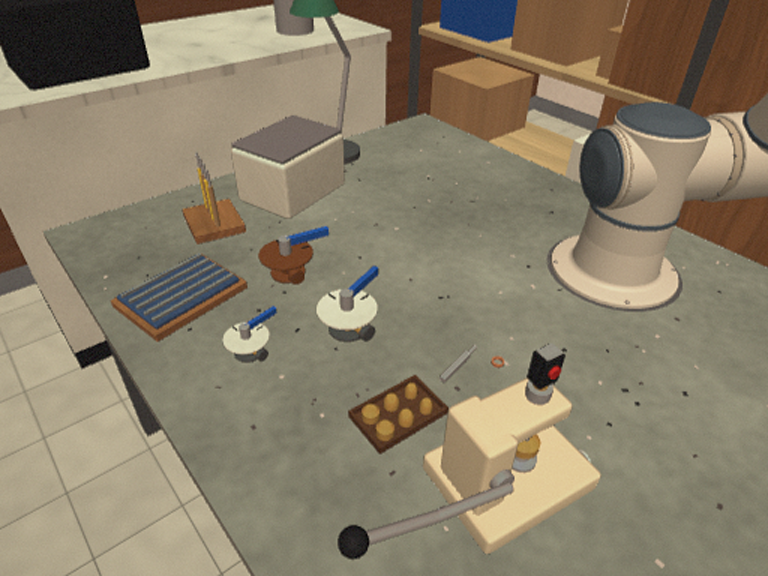

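View pics/t0.png

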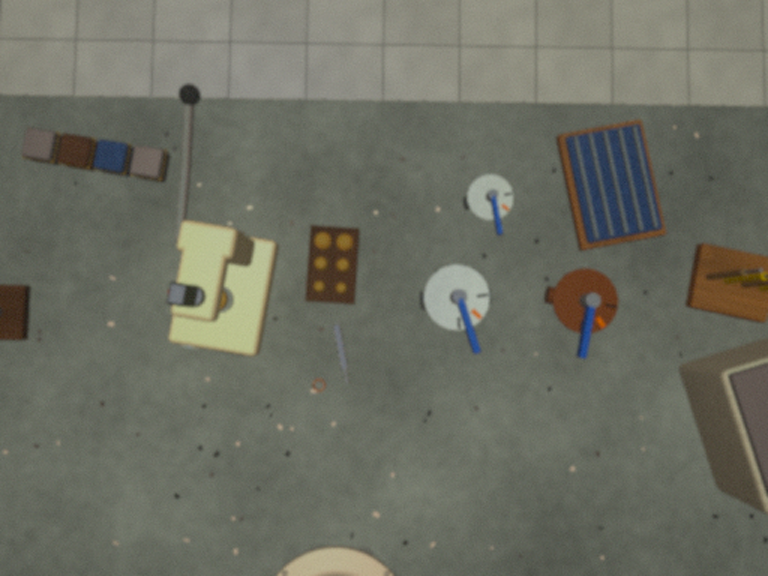

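Run:
```python
from h import *
t0=read_state()['time_s']
a=capture('scene'); b=capture('top')
np.save('a.npy',a,allow_pickle=True);np.save('b.npy',b,allow_pickle=True)
A=cloud(a);B=cloud(b)
for n,P,pts in(('top',B,[(305,198),(318,229),(390,200),(326,131),(120,196),(133,197),(223,368),(228,233),(212,256),(222,176),(280,200),(320,208)]),('scene',A,[(231,197),(244,185),(231,207),(363,233),(368,248),(331,240),(305,282),(240,208)])):
    for u,v in pts: print(n,(u,v),np.round(P[v,u],3))
save('dial.png',b['color'][155:250,260:420],5)
save('dial_s.png',a['color'][140:250,140:260],6)
save('mach_s.png',a['color'][215:380,215:405],4)
```

```text
top (305, 198) [ 0.583 -0.205  0.094]
top (318, 229) [ 0.505 -0.238  0.095]
top (390, 200) [ 0.58  -0.423  0.09 ]
top (326, 131) [ 0.762 -0.264  0.064]
top (120, 196) [0.576 0.206 0.261]
top (133, 197) [0.576 0.197 0.2  ]
top (223, 368) [0.126 0.002 0.008]
top (228, 233) [ 0.488 -0.006  0.014]
top (212, 256) [0.423 0.038 0.001]
top (222, 176) [0.644 0.014 0.004]
top (280, 200) [ 0.579 -0.147  0.021]
top (320, 208) [ 0.558 -0.25   0.056]
scene (231, 197) [nan nan nan]
scene (244, 185) [ 0.528 -0.219  0.089]
scene (231, 207) [ 0.593 -0.196  0.055]
scene (363, 233) [0.579 0.207 0.259]
scene (368, 248) [0.587 0.229 0.242]
scene (331, 240) [ 0.421  0.034 -0.   ]
scene (305, 282) [0.688 0.177 0.173]
scene (240, 208) [ 0.573 -0.181  0.052]
```

View pics/dial.png

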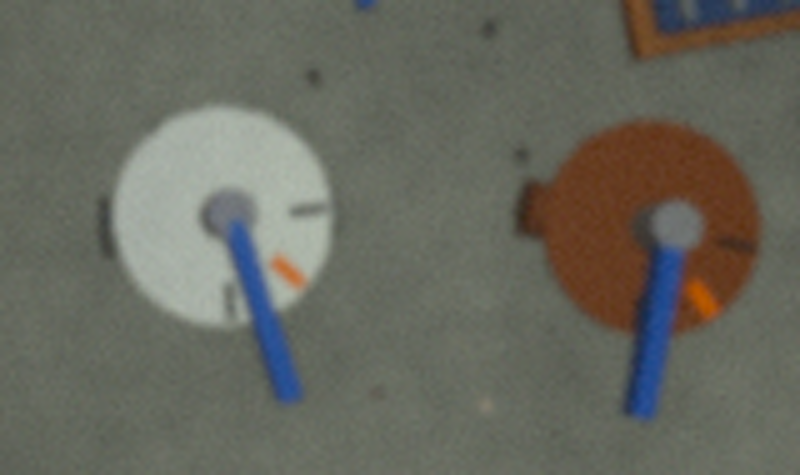

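View pics/dial_s.png

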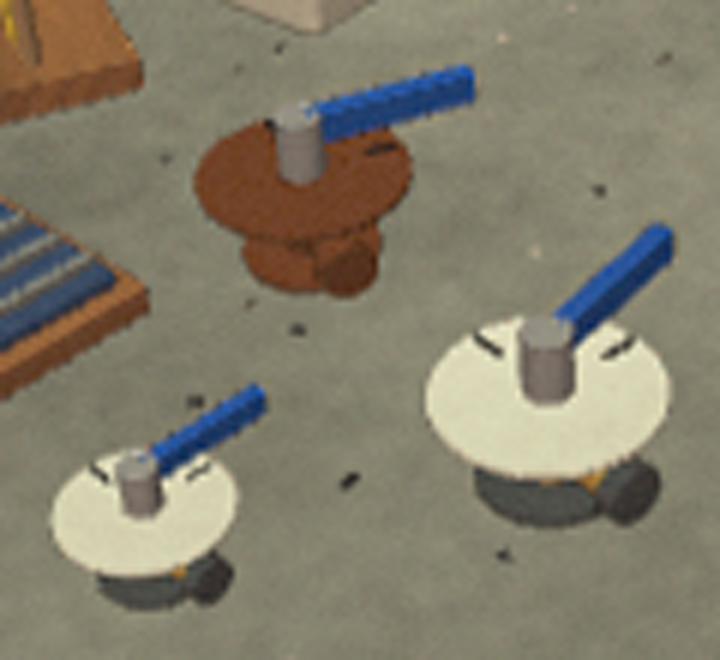

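View pics/mach_s.png

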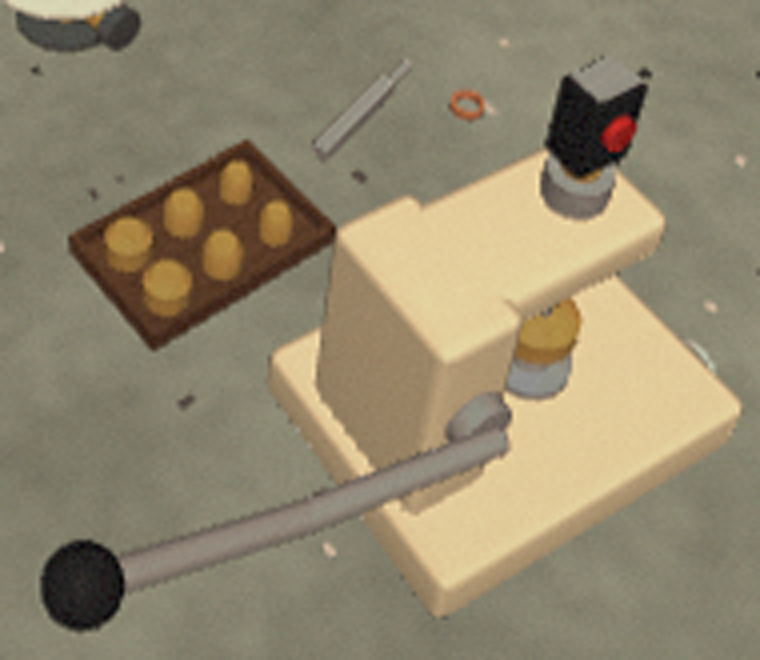

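```bash
cat > m.py <<'E'
from h import *
def hsv(p): return cv2.cvtColor(p['color'],cv2.COLOR_RGB2HSV)
def near(W,c,r,z0,z1): return (np.hypot(W[...,0]-c[0],W[...,1]-c[1])<r)&(W[...,2]>z0)&(W[...,2]<z1)
def valve(p,n,T=None):
    W=cloud(p,T); H=hsv(p); c=(0.585,-0.205)
    blue=near(W,c,.14,.065,.11)&(H[...,0]>100)&(H[...,0]<130)&(H[...,1]>130)
    P=W[blue]; top=P[P[:,2]>.084]
    q=top[:,:2].astype(np.float32)
    vx,vy,x0,y0=cv2.fitLine(q,cv2.DIST_HUBER,0,.01,.01).ravel()
    if vx>0: vx,vy=-vx,-vy
    s=(q-[x0,y0])@[vx,vy]
    print(n,'lever n',len(q),'z',np.round(np.percentile(P[:,2],[5,50,95]),4),'dir',round(np.degrees(np.arctan2(vy,vx)),1),'tip',np.round(np.array([x0,y0])+[vx*s.max(),vy*s.max()],4),'root',np.round(np.array([x0,y0])+[vx*s.min(),vy*s.min()],4), 'minrect',cv2.minAreaRect(q))
    wh=near(W,c,.075,.048,.062)&(H[...,1]<70)&(H[...,2]>130)
    q=W[wh][:,:2].astype(np.float32)
    (cx,cy),r=cv2.minEnclosingCircle(q)
    print(' dial circle',round(cx,4),round(cy,4),round(r,4),'med',np.median(q,0), 'el',cv2.fitEllipse(cv2.convexHull(q))if len(q)>10 else 0,'z',np.median(W[wh][:,2]))
    orr=near(W,c,.065,.045,.065)&(H[...,0]<15)&(H[...,1]>120)
    q=W[orr]
    print(' orange',len(q),q.mean(0) if len(q) else 0)
    ys,xs=np.where(near(W,c,.02,.075,.12)&~blue); q=W[ys,xs]; print(' hub',len(q),np.round(np.median(q,0),4),np.round(q.min(0),3),np.round(q.max(0),3))
def head(p,n,T=None):
    W=cloud(p,T);H=hsv(p);c=(.577,.207)
    m=near(W,c,.045,.212,.35); P=W[m]
    print(n,'head n',len(P),'min',P.min(0).round(3),'max',P.max(0).round(3))
    zt=np.percentile(P[:,2],98); t=P[P[:,2]>zt-.006]; print('  top',len(t),zt.round(4),cv2.minAreaRect(t[:,:2].astype(np.float32)))
    red=m&((H[...,0]<8)|(H[...,0]>172))&(H[...,1]>150); q=W[red]; print('  red',len(q),np.round(q.mean(0),4) if len(q) else 0)
    arm=(W[...,2]>.165)&(W[...,2]<.19)&near(W,(.65,.19),.14,.16,.2); q=W[arm]; print('  arm top',len(q),cv2.minAreaRect(q[:,:2].astype(np.float32)),np.median(q[:,2]))
    bs=near(W,(.62,.19),.2,.01,.08)&(H[...,0]>15)&(H[...,0]<40)&(H[...,2]>120); q=W[bs]
    print('  base',cv2.minAreaRect(q[:,:2].astype(np.float32)),np.median(q[:,2]))
E
python3 - <<'E'
from m import *
a=np.load('a.npy',allow_pickle=True).item();b=np.load('b.npy',allow_pickle=True).item()
for p,n in((b,'top'),(a,'scene')):
    valve(p,n);head(p,n)
from scipy.spatial.transform import Rotation as R
s=read_state();q=s['tcp_rot'];print(R.from_quat(q,scalar_first=True).as_matrix().round(3))
E
```

```text
top lever n 131 z [0.0892 0.0927 0.0955] dir -161.4 tip [ 0.4917 -0.238 ] root [ 0.5772 -0.2093] minrect ((0.534433126449585, -0.2234950065612793), (0.09017015248537064, 0.011059333570301533), 19.274415969848633)
 dial circle 0.5833 -0.2087 0.058 med [ 0.58883137 -0.20246767] el ((0.5835420489311218, -0.20867817103862762), (0.11436113715171814, 0.11478566378355026), 22.81794548034668) z 0.05533134254720218
 orange 13 [ 0.55539052 -0.24220649  0.05587195]
 hub 85 [ 0.5828 -0.2078  0.0917] [ 0.567 -0.221  0.076] [ 0.595 -0.196  0.097]
top head n 281 min [0.559 0.196 0.214] max [0.593 0.229 0.265]
  top 173 0.2637 ((0.5751166343688965, 0.21014384925365448), (0.02551504410803318, 0.031345270574092865), 81.2985610961914)
  red 0 0
  arm top 1868 ((0.6145373582839966, 0.20386162400245667), (0.08915900439023972, 0.14976660907268524), 81.14834594726562) 0.179585070367842
  base ((0.5876603722572327, 0.14622893929481506), (0.1702551394701004, 0.3492932915687561), 37.39937973022461) 0.03982482038512292
scene lever n 90 z [0.0753 0.0884 0.0911] dir -162.0 tip [ 0.4908 -0.2348] root [ 0.5713 -0.
[... 276 characters left out ...]
, 151.0814971923828) z 0.05308317957454445
 orange 0 0
 hub 79 [ 0.5881 -0.202   0.088 ] [ 0.572 -0.218  0.076] [ 0.598 -0.192  0.092]
scene head n 525 min [0.564 0.198 0.212] max [0.596 0.232 0.263]
  top 182 0.261 ((0.5792703628540039, 0.21361030638217926), (0.025782451033592224, 0.03146829083561897), 80.46018981933594)
  red 58 [0.5825 0.2286 0.239 ]
  arm top 2360 ((0.6186692714691162, 0.2076040804386139), (0.08943770825862885, 0.14932839572429657), 81.0211410522461) 0.17797487455419303
  base ((0.5965704321861267, 0.14848199486732483), (0.3098905682563782, 0.21886707842350006), 88.96934509277344) 0.0376545375121195
[[-0.     0.374  0.927]
 [-0.     0.927 -0.374]
 [-1.    -0.    -0.   ]]
```

Candidates for valve_base in the top picture (512-px): large white dial (305,198), small white dial (326,131) and brown dial (390,200). The large white one fits: it isn't brown, and it's the larger of the two white ones. The enlarged crop confirms this and shows its lever at about 13° and the orange mark at about −130° world. I'm moving above its lever now.

Call:
{"method": "arm_command", "body": {"rows": [0.09, -0.27, 0, 0, 0, -0.024, 0.28, -0.81, 0, 0, 0, -0.073, 0.61, -1.75, 0, 0, 0, -0.158, 1.03, -2.97, 0, 0, 0, -0.268, 1.45, -4.18, 0, 0, 0, -0.377, 1.9, -5.47, 0, 0, 0, -0.494, 2.34, -6.77, 0, 0, 0, -0.611, 2.8, -8.09, 0, 0, 0, -0.73], "jaw": 1.0, "newtons": 20}}

```text
time_s: 1.67
tool_pos: [0.3178, 0.3349, 0.214]
tcp_rot: [0.599, 0.376, 0.599, -0.376]
force: [1.3, -0.3, 0.6]
gripper_width: 0.996
```

Call:
{"method": "arm_command", "body": {"rows": [0.44, -1.28, 0, 0, 0, -0.116, 0.89, -2.56, 0, 0, 0, -0.231, 1.33, -3.84, 0, 0, 0, -0.347, 1.77, -5.12, 0, 0, 0, -0.463, 2.22, -6.41, 0, 0, 0, -0.578, 2.66, -7.69, 0, 0, 0, -0.694, 3.11, -8.97, 0, 0, 0, -0.81, 3.55, -10.25, 0, 0, 0, -0.925]}}

```text
time_s: 2.33
tool_pos: [0.4242, 0.0272, 0.2141]
tcp_rot: [0.368, 0.604, 0.368, -0.603]
force: [0.8, 0.0, 0.3]
gripper_width: 0.999
```

Call:
{"method": "arm_command", "body": {"rows": [0.44, -1.28, 0, 0, 0, -0.116, 0.89, -2.56, 0, 0, 0, -0.231, 1.31, -3.78, 0, 0, 0, -0.341, 1.73, -4.99, 0, 0, 0, -0.45, 2.1, -6.07, 0, 0, 0, -0.548, 2.43, -7.01, 0, 0, 0, -0.633, 2.71, -7.82, 0, 0, 0, -0.706, 2.99, -8.63, 0, 0, 0, -0.78]}}

```text
time_s: 3.0
tool_pos: [0.5138, -0.2312, 0.2139]
tcp_rot: [-0.112, -0.698, -0.112, 0.698]
force: [0.3, 0.7, 1.1]
gripper_width: 1.0
```

Run:
```python
from m import *
from scipy.spatial.transform import Rotation as R
s=read_state()
M=np.eye(4);M[:3,:3]=R.from_quat(s['tcp_rot'],scalar_first=True).as_matrix();M[:3,3]=s['tool_pos']
print(M.round(3))
w=capture('wrist'); save('w1.png',w['color'],1.5)
valve(w,'wrist',M@w['tool_from_camera'])
```

```text
[[-0.     0.312 -0.95   0.514]
 [-0.    -0.95  -0.312 -0.231]
 [-1.     0.     0.     0.214]
 [ 0.     0.     0.     1.   ]]
wrist lever n 904 z [0.0676 0.0928 0.094 ] dir -161.9 tip [ 0.4909 -0.2391] root [ 0.5801 -0.21  ] minrect ((0.5353803038597107, -0.22416311502456665), (0.09391999989748001, 0.010773735120892525), 18.399560928344727)
 dial circle 0.5843 -0.2086 0.0581 med [ 0.5921501  -0.20294946] el ((0.5842755436897278, -0.20867778360843658), (0.11489436030387878, 0.11517111957073212), 110.7462158203125) z 0.05600553984946649
 orange 23 [ 0.55553237 -0.24249567  0.05714049]
 hub 473 [ 0.5855 -0.2076  0.093 ] [ 0.566 -0.221  0.091] [ 0.597 -0.196  0.095]
```

View pics/w1.png

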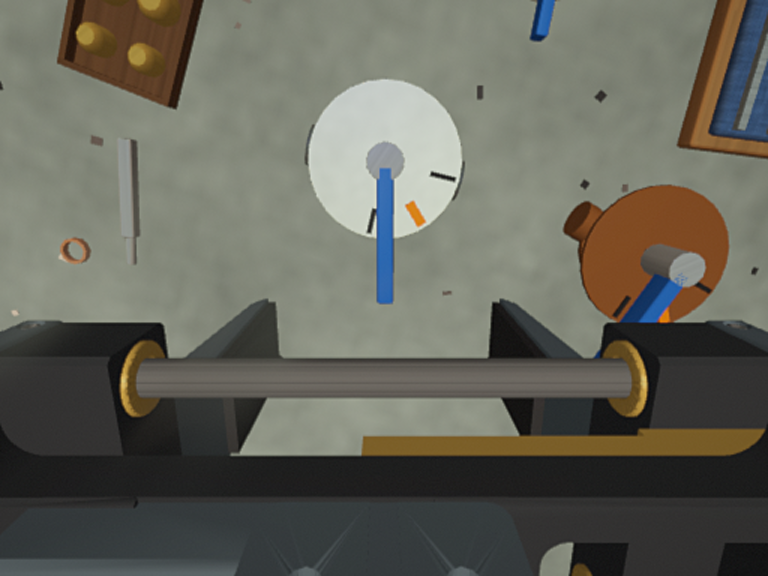

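Call:
{"method": "arm_command", "body": {"rows": [0, 0, -0.3, 0, 0, 0, 0, 0, -0.9, 0, 0, 0, 0, 0, -1.7, 0, 0, 0, 0, 0, -2.6, 0, 0, 0, 0, 0, -3.5, 0, 0, 0, 0, 0, -4.2, 0, 0, 0, 0, 0, -4.7, 0, 0, 0, 0, 0, -4.87, 0, 0, 0], "jaw": 0.45}}

```text
time_s: 3.72
tool_pos: [0.5121, -0.2276, 0.0654]
tcp_rot: [-0.113, -0.697, -0.115, 0.699]
force: [-1.0, -0.0, -0.4]
gripper_width: 0.461
```

Call:
{"method": "arm_command", "body": {"rows": [0, 0, 0, 0, 0, 0, 0, 0, 0, 0, 0, 0, 0, 0, 0, 0, 0, 0, 0, 0, 0, 0, 0, 0, 0, 0, 0, 0, 0, 0, 0, 0, 0, 0, 0, 0, 0, 0, 0, 0, 0, 0, 0, 0, 0, 0, 0, 0], "jaw": 0, "newtons": 12}}

```text
time_s: 4.38
tool_pos: [0.5147, -0.23, 0.0686]
tcp_rot: [0.114, 0.698, 0.113, -0.697]
force: [-0.8, -5.0, 7.7]
gripper_width: 0.14
```

Call:
{"method": "arm_command", "body": {"rows": [0.029, -0.083, 0, 0, 0, 0.035, 0.06, -0.164, 0, 0, 0, 0.07, 0.094, -0.245, 0, 0, 0, 0.105, 0.132, -0.324, 0, 0, 0, 0.14, 0.171, -0.402, 0, 0, 0, 0.175, 0.214, -0.478, 0, 0, 0, 0.209, 0.259, -0.553, 0, 0, 0, 0.244, 0.307, -0.627, 0, 0, 0, 0.279]}}

```text
time_s: 5.05
tool_pos: [0.5237, -0.249, 0.0686]
tcp_rot: [0.211, 0.675, 0.21, -0.675]
force: [-4.1, -5.9, 8.4]
gripper_width: 0.136
```

Call:
{"method": "arm_command", "body": {"rows": [0.05, -0.072, 0, 0, 0, 0.035, 0.103, -0.141, 0, 0, 0, 0.07, 0.158, -0.209, 0, 0, 0, 0.105, 0.216, -0.275, 0, 0, 0, 0.14, 0.276, -0.339, 0, 0, 0, 0.175, 0.338, -0.401, 0, 0, 0, 0.209, 0.402, -0.461, 0, 0, 0, 0.244, 0.478, -0.526, 0, 0, 0, 0.285]}}

```text
time_s: 5.72
tool_pos: [0.538, -0.2651, 0.0687]
tcp_rot: [0.305, 0.639, 0.303, -0.638]
force: [-2.2, -7.2, 6.8]
gripper_width: 0.132
```

Call:
{"method": "arm_command", "body": {"rows": [0, 0, 0, 0, 0, 0, 0, 0, 0, 0, 0, 0, 0, 0, 0, 0, 0, 0, 0, 0, 0, 0, 0, 0, 0, 0, 0, 0, 0, 0, 0, 0, 0, 0, 0, 0, 0, 0, 0, 0, 0, 0, 0, 0, 0, 0, 0, 0], "jaw": 0.45}}

```text
time_s: 6.38
tool_pos: [0.5377, -0.2638, 0.0678]
tcp_rot: [-0.303, -0.639, -0.303, 0.639]
force: [-0.1, -0.7, -0.5]
gripper_width: 0.448
```

Call:
{"method": "arm_command", "body": {"rows": [0, 0, 0.2, 0, 0, 0, 0, 0, 0.6, 0, 0, 0, 0, 0, 1.3, 0, 0, 0, 0, 0, 2.2, 0, 0, 0, 0, 0, 3.1, 0, 0, 0, 0, 0, 4.1, 0, 0, 0, 0, 0, 5.2, 0, 0, 0, 0, 0, 6.2, 0, 0, 0]}}

```text
time_s: 7.05
tool_pos: [0.5375, -0.2638, 0.2563]
tcp_rot: [0.304, 0.639, 0.303, -0.639]
force: [0.6, -0.0, -0.7]
gripper_width: 0.453
```

Run:
```python
from m import *
from scipy.spatial.transform import Rotation as R
s=read_state()
M=np.eye(4);M[:3,:3]=R.from_quat(s['tcp_rot'],scalar_first=True).as_matrix();M[:3,3]=s['tool_pos']
print(M.round(3))
w=capture('wrist'); save('w2.png',w['color'],1.5)
valve(w,'wrist',M@w['tool_from_camera'])
print(read_state()['time_s'])
```

```text
[[ 0.001  0.775 -0.632  0.537]
 [-0.    -0.632 -0.775 -0.264]
 [-1.     0.001 -0.     0.256]
 [ 0.     0.     0.     1.   ]]
wrist lever n 688 z [0.0681 0.0929 0.0942] dir -129.3 tip [ 0.5219 -0.2845] root [ 0.5812 -0.212 ] minrect ((0.551024317741394, -0.24778291583061218), (0.09374252706766129, 0.011023971252143383), 51.017333984375)
 dial circle 0.5843 -0.2087 0.058 med [ 0.5897603  -0.20280685] el ((0.5842946767807007, -0.20865383744239807), (0.11500681936740875, 0.1152738481760025), 50.76800537109375) z 0.05601175387751356
 orange 0 0
 hub 356 [ 0.5855 -0.2075  0.0929] [ 0.572 -0.223  0.091] [ 0.597 -0.196  0.095]
7.1
```

View pics/w2.png

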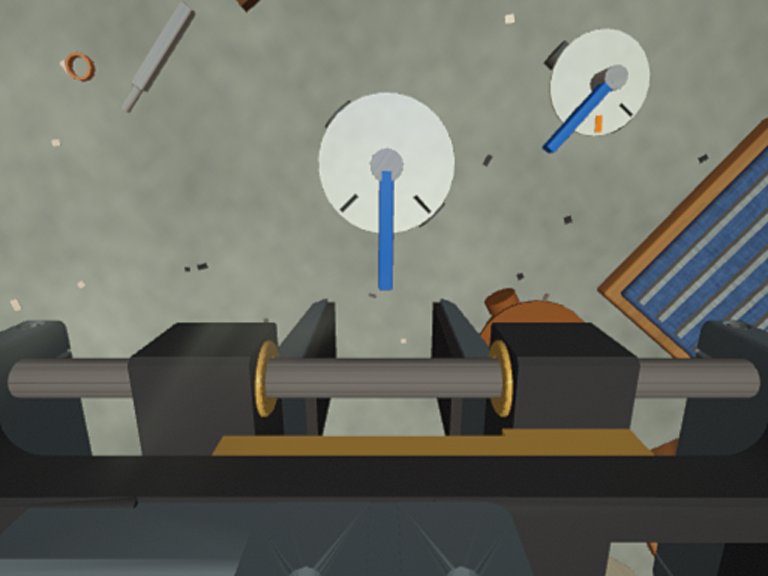

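The big white dial's lever at (386,230) covers the orange mark, midway between the two black marks at (348,203) and (423,204). It measures −129.3°, which is 45° from closed. Next I'm going above the pull head.

Call:
{"method": "arm_command", "body": {"rows": [0.03, 0.32, 0.2, 0, 0, -0.021, 0.08, 0.95, 0.5, 0, 0, -0.063, 0.16, 1.9, 0.9, 0, 0, -0.125, 0.25, 3.0, 1.3, 0, 0, -0.198, 0.35, 4.27, 1.7, 0, 0, -0.282, 0.46, 5.53, 2.1, 0, 0, -0.365, 0.57, 6.85, 2.35, 0, 0, -0.45, 0.68, 8.22, 2.46, 0, 0, -0.543], "jaw": 0.8}}

```text
time_s: 7.77
tool_pos: [0.5582, -0.0157, 0.3293]
tcp_rot: [0.12, 0.698, 0.119, -0.696]
force: [1.2, -0.4, 0.2]
gripper_width: 0.801
```

Call:
{"method": "arm_command", "body": {"rows": [0.1, 1.27, 0, 0, 0, -0.084, 0.21, 2.53, 0, 0, 0, -0.167, 0.31, 3.79, 0, 0, 0, -0.251, 0.4, 4.9, 0, 0, 0, -0.324, 0.48, 5.85, 0, 0, 0, -0.386, 0.55, 6.64, 0, 0, 0, -0.438, 0.6, 7.27, 0, 0, 0, -0.48, 0.62, 7.59, 0, 0, 0, -0.501]}}

```text
time_s: 8.43
tool_pos: [0.5764, 0.2128, 0.3277]
tcp_rot: [0.056, -0.705, 0.056, 0.705]
force: [-0.7, -0.5, -1.2]
gripper_width: 0.802
```

Run:
```python
from m import *
from scipy.spatial.transform import Rotation as R
s=read_state()
M=np.eye(4);M[:3,:3]=R.from_quat(s['tcp_rot'],scalar_first=True).as_matrix();M[:3,3]=s['tool_pos']
print(M.round(3),s['joint_pos'].round(2))
w=capture('wrist'); save('w3.png',w['color'],1.5)
head(w,'wrist',M@w['tool_from_camera'])
```

```text
[[-0.    -0.157 -0.988  0.576]
 [ 0.    -0.988  0.157  0.213]
 [-1.    -0.     0.     0.328]
 [ 0.     0.     0.     1.   ]] [0.26 0.4  1.2  0.   1.55 1.99]
wrist head n 2019 min [0.56  0.165 0.213] max [0.597 0.25  0.35 ]
  top 245 0.3486 ((0.5818224549293518, 0.20726478099822998), (0.0832323208451271, 0.0196569561958313), 82.19541931152344)
  red 78 [0.5811 0.2257 0.2477]
  arm top 7723 ((0.6156869530677795, 0.20484718680381775), (0.08987719565629959, 0.14903786778450012), 80.88970184326172) 0.18077563853671097
  base ((0.5905737280845642, 0.14588983356952667), (0.308749258518219, 0.2237541824579239), 89.11018371582031) 0.04042538619778391
```

View pics/w3.png

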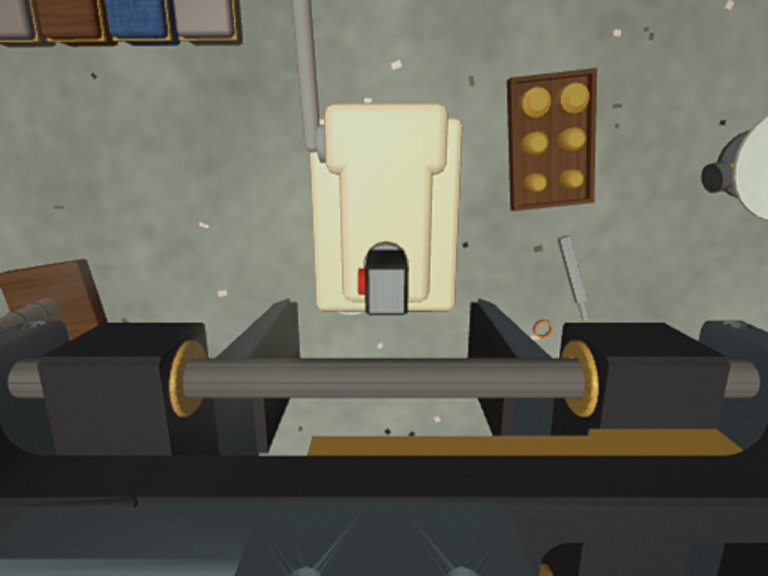

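Run:
```python
from m import *
from scipy.spatial.transform import Rotation as R
s=read_state()
M=np.eye(4);M[:3,:3]=R.from_quat(s['tcp_rot'],scalar_first=True).as_matrix();M[:3,3]=s['tool_pos']
w=capture('wrist');W=cloud(w,M@w['tool_from_camera'])
m=near(W,(.577,.21),.045,.255,.275);P=W[m];print(s['tool_pos'].round(4),len(P),np.median(P[:,2]),cv2.minAreaRect(P[:,:2].astype(np.float32)))
t=P[P[:,2]>np.median(P[:,2])-.002];print(len(t),t.mean(0),cv2.minAreaRect(t[:,:2].astype(np.float32)))
H=hsv(w);red=near(W,(.577,.21),.045,.22,.26)&((H[...,0]<8)|(H[...,0]>172))&(H[...,1]>150);q=W[red];print(q.min(0),q.max(0),np.median(q,0))
```

```text
[0.5764 0.2133 0.3276] 1002 0.2620387759587415 ((0.5766896605491638, 0.21095342934131622), (0.02517542988061905, 0.031189968809485435), 80.97232055664062)
839 [0.57686773 0.21080005 0.26212467] ((0.5763078331947327, 0.21101804077625275), (0.0246504507958889, 0.029795728623867035), 81.69641876220703)
[0.57227065 0.22355923 0.23989999] [0.58712702 0.22870467 0.24855141] [0.58070237 0.22607143 0.24678426]
```

Call:
{"method": "arm_command", "body": {"rows": [0, -0.02, -0.1, 0, 0, 0, 0, -0.05, -0.3, 0, 0, 0, 0, -0.07, -0.6, 0, 0, 0, 0, -0.07, -0.9, 0, 0, 0, 0, -0.07, -1.1, 0, 0, 0, 0, -0.07, -1.2, 0, 0, 0, 0, -0.07, -1.2, 0, 0, 0, 0, -0.07, -1.2, 0, 0, 0]}}

```text
time_s: 9.2
tool_pos: [0.5767, 0.2082, 0.2916]
tcp_rot: [0.056, -0.705, 0.056, 0.705]
force: [-0.8, 0.3, 0.0]
gripper_width: 0.802
```

Run:
```python
from m import *
from scipy.spatial.transform import Rotation as R
for i in range(2):
    s=read_state()
    M=np.eye(4);M[:3,:3]=R.from_quat(s['tcp_rot'],scalar_first=True).as_matrix();M[:3,3]=s['tool_pos']
    w=capture('wrist');W=cloud(w,M@w['tool_from_camera'])
    print(s['tool_pos'].round(4),np.abs(s['dq']).max())
    m=near(W,(.577,.21),.045,.255,.275);P=W[m];
    t=P[np.abs(P[:,2]-np.median(P[:,2]))<.002];print(len(t),t.mean(0),cv2.minAreaRect(t[:,:2].astype(np.float32)))
save('w4.png',w['color'],1.5)
```

```text
[0.5767 0.2082 0.2916] 0.012694217961068023
1122 [0.57712221 0.21093972 0.26205006] ((0.5766955018043518, 0.21113160252571106), (0.024920744821429253, 0.030578693374991417), 81.54014587402344)
[0.5768 0.2083 0.2919] 0.00424234251656401
1118 [0.57721822 0.21089624 0.26205722] ((0.5768145322799683, 0.21100066602230072), (0.024686174467206, 0.030621113255620003), 81.22477722167969)
```

View pics/w4.png

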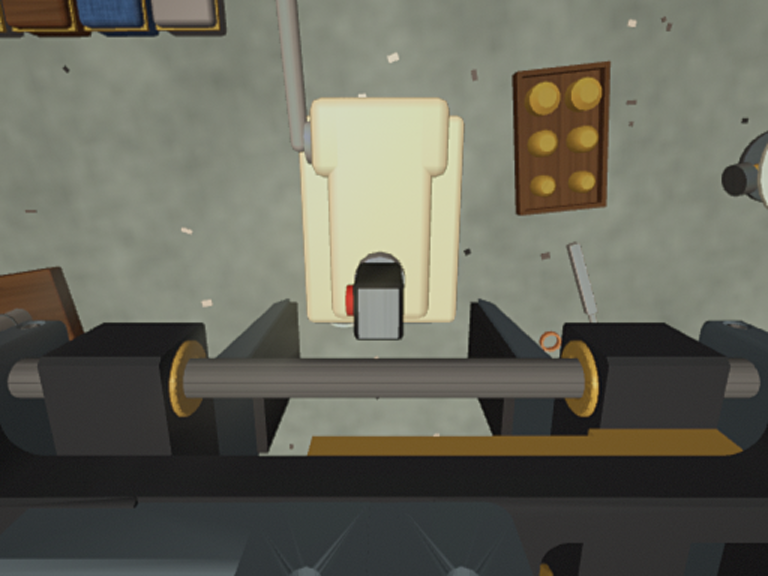

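Call:
{"method": "arm_command", "body": {"rows": [0, 0.05, -0.1, 0, 0, 0, 0, 0.09, -0.4, 0, 0, 0, 0, 0.09, -0.9, 0, 0, 0, 0, 0.09, -1.4, 0, 0, 0, 0, 0.09, -1.9, 0, 0, 0, 0, 0.09, -2.25, 0, 0, 0, 0, 0.09, -2.4, 0, 0, 0, 0, 0.09, -2.42, 0, 0, 0]}}

```text
time_s: 9.97
tool_pos: [0.5762, 0.2109, 0.2179]
tcp_rot: [0.055, -0.704, 0.056, 0.705]
force: [0.4, 0.4, -0.5]
gripper_width: 0.8
```

Call:
{"method": "arm_command", "body": {"rows": [0, 0, 0, 0, 0, 0, 0, 0, 0, 0, 0, 0, 0, 0, 0, 0, 0, 0, 0, 0, 0, 0, 0, 0, 0, 0, 0, 0, 0, 0, 0, 0, 0, 0, 0, 0, 0, 0, 0, 0, 0, 0, 0, 0, 0, 0, 0, 0], "jaw": 0, "newtons": 40}}

```text
time_s: 10.63
tool_pos: [0.5768, 0.211, 0.2193]
tcp_rot: [-0.055, 0.705, -0.055, -0.705]
force: [-0.3, 3.7, 4.1]
gripper_width: 0.285
```

Call:
{"method": "arm_command", "body": {"rows": [0, 0, 0, 0, 0, 0, 0, 0, 0, 0, 0, 0, 0, 0, 0, 0, 0, 0, 0, 0, 0, 0, 0, 0, 0, 0, 0, 0, 0, 0, 0, 0, 0, 0, 0, 0, 0, 0, 0, 0, 0, 0, 0, 0, 0, 0, 0, 0]}}

```text
time_s: 11.3
tool_pos: [0.5768, 0.2111, 0.2193]
tcp_rot: [-0.056, 0.705, -0.055, -0.705]
force: [-0.2, 0.4, 5.4]
gripper_width: 0.289
```

Run:
```python
from h import *
print(read_state())
b=capture('scene'); save('s2.png',b['color'][190:390,200:460],3)
```

```text
{'time_s': 11.3, 'joint_pos': array([2.53556184e-01, 4.73136799e-01, 1.36683878e+00, 2.22460881e-05,
       1.30111241e+00, 1.98156341e+00]), 'dq': array([ 0.00019492,  0.00020719, -0.0006466 , -0.00147892,  0.00026641,
       -0.00165274]), 'tau': array([-4.86409888e-01, -8.27436090e+01, -3.67314005e+01, -2.60617230e-01,
       -2.37705661e-01,  1.76213204e-02]), 'tool_pos': array([0.57683257, 0.21105298, 0.21929374]), 'tcp_rot': array([-0.05559266,  0.70508938, -0.05546196, -0.70475698]), 'force': array([-0.24094118,  0.39057192,  5.43342478]), 'wrist_torque': array([ 0.07303141,  0.22471976, -0.02020177]), 'gripper_width': 0.28863637473479115}
```

View pics/s2.png

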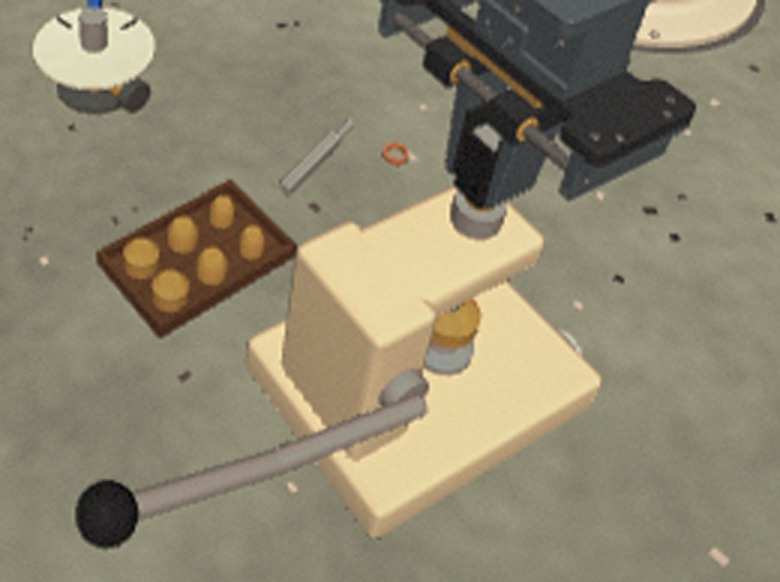

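Call:
{"method": "arm_command", "body": {"rows": [0, 0, 0.05, 0, 0, 0, 0, 0, 0.15, 0, 0, 0, 0, 0, 0.27, 0, 0, 0, 0, 0, 0.4, 0, 0, 0, 0, 0, 0.53, 0, 0, 0, 0, 0, 0.65, 0, 0, 0, 0, 0, 0.75, 0, 0, 0, 0, 0, 0.8, 0, 0, 0]}}

```text
time_s: 12.02
tool_pos: [0.5768, 0.211, 0.2436]
tcp_rot: [-0.056, 0.705, -0.055, -0.705]
force: [4.2, 2.3, -3.7]
gripper_width: 0.282
```

Call:
{"method": "arm_command", "body": {"rows": [0, 0, 0.05, 0, 0, 0, 0, 0, 0.15, 0, 0, 0, 0, 0, 0.3, 0, 0, 0, 0, 0, 0.45, 0, 0, 0, 0, 0, 0.6, 0, 0, 0, 0, 0, 0.75, 0, 0, 0, 0, 0, 0.85, 0, 0, 0, 0, 0, 0.9, 0, 0, 0]}}

```text
time_s: 12.68
tool_pos: [0.5767, 0.211, 0.2702]
tcp_rot: [-0.056, 0.705, -0.056, -0.705]
force: [4.8, 2.4, -8.4]
gripper_width: 0.283
```

Call:
{"method": "arm_command", "body": {"rows": [0, 0, 0.05, 0, 0, 0, 0, 0, 0.1, 0, 0, 0, 0, 0, 0.15, 0, 0, 0, 0, 0, 0.2, 0, 0, 0, 0, 0, 0.25, 0, 0, 0, 0, 0, 0.29, 0, 0, 0, 0, 0, 0.31, 0, 0, 0, 0, 0, 0.31, 0, 0, 0]}}

```text
time_s: 13.35
tool_pos: [0.5767, 0.211, 0.2792]
tcp_rot: [0.056, -0.705, 0.056, 0.705]
force: [5.5, 2.5, -9.7]
gripper_width: 0.28
```

Run:
```python
from m import *
s=read_state();print(s['tool_pos'],s['force'],s['gripper_width'])
b=capture('scene');W=cloud(b); save('s3.png',b['color'][190:390,200:460],3)
m=near(W,(.577,.211),.014,.29,.34);P=W[m];print(len(P),np.percentile(P[:,2],[5,50,90]) if len(P) else 0)
```

```text
[0.57670936 0.21101545 0.27917834] [ 5.54307831  2.47085868 -9.70779171] 0.2799321948233679
86 [0.31789773 0.31996982 0.32795415]
```

View pics/s3.png

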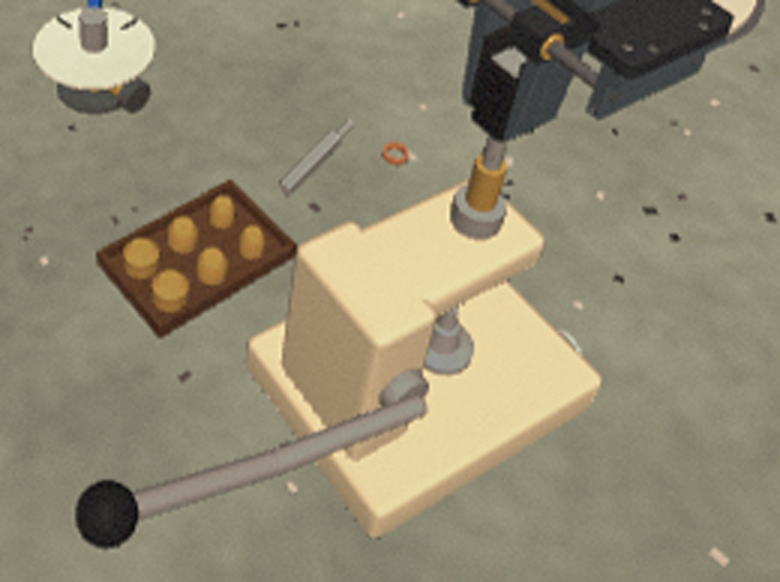

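Call:
{"method": "arm_command", "body": {"rows": [0, 0, 0.02, 0, 0, 0, 0, 0, 0.04, 0, 0, 0, 0, 0, 0.05, 0, 0, 0, 0, 0, 0.05, 0, 0, 0, 0, 0, 0.05, 0, 0, 0, 0, 0, 0.05, 0, 0, 0, 0, 0, 0.05, 0, 0, 0, 0, 0, 0.05, 0, 0, 0]}}

```text
time_s: 14.07
tool_pos: [0.5766, 0.211, 0.2796]
tcp_rot: [0.055, -0.705, 0.056, 0.705]
force: [8.3, 3.5, -20.6]
gripper_width: 0.285
```

Run:
```python
from m import *
b=capture('top'); a=capture('scene')
try: valve(a,'scene')
except Exception as e: print(e)
try: valve(b,'top')
except Exception as e: print(e)
b0=np.load('b.npy',allow_pickle=True).item();a0=np.load('a.npy',allow_pickle=True).item()
for n in('die_tray','punch'):
    print(n,[x['box'] for x in boxes_of(a,n)][:1])
d=cv2.absdiff(a['color'],a0['color']).max(-1);print('diff tray/punch/ring area',(d[225:305,230:340]>40).sum())
s=read_state();print(s['time_s'],s['tool_pos'],s['force'],s['gripper_width'])
finish_job()
```

```text
scene lever n 66 z [0.0875 0.0898 0.0917] dir -129.3 tip [ 0.5248 -0.2789] root [ 0.5754 -0.2172] minrect ((0.5503220558166504, -0.24820484220981598), (0.07970857620239258, 0.010426715016365051), 50.356929779052734)
 dial circle 0.585 -0.206 0.06 med [ 0.59593165 -0.19544147] el ((0.5862754583358765, -0.20606404542922974), (0.11527879536151886, 0.11694446951150894), 161.27517700195312) z 0.053063594734700736
 orange 0 0
 hub 84 [ 0.5879 -0.202   0.0878] [ 0.571 -0.223  0.075] [ 0.599 -0.193  0.092]
top lever n 123 z [0.0886 0.0923 0.0953] dir -129.6 tip [ 0.5212 -0.2836] root [ 0.5798 -0.2128] minrect ((0.5505821704864502, -0.24822686612606049), (0.09185085445642471, 0.010423409752547741), 49.64915084838867)
 dial circle 0.5836 -0.2089 0.058 med [ 0.5864112  -0.20290594] el ((0.5833892822265625, -0.20868121087551117), (0.1145564392209053, 0.11485663801431656), 13.286725997924805) z 0.055350280230268556
 orange 0 0
 hub 83 [ 0.5828 -0.208   0.0921] [ 0.57  -0.223  0.076] [ 0.596 -0.196  0.097]
die_tray [[232.0, 251.2, 297.4, 302.3]]
punch [[291.5, 232.7, 318.4, 256.3]]
diff tray/punch/ring area 0
14.2667 [0.57660529 0.21099183 0.27957619] [  8.33598805   3.08266441 -19.43180954] 0.2842788169776878
the job is handed in; nothing more can be done
```

The job is handed in with both parts done, and my last checks agree with the task. The hand-in itself reports no verdict.

- **Valve:** I turned the blue lever on the larger white dial and let go. It points along −129.3° to −129.6° in all three cameras. The marks put half open between about −129° and −130°, so it is within a degree or so of 45°.
- **Lift:** I gripped the pull head with 40 N across the red button and drew it straight up 60 mm. The pull force doubled from about 10 N to 20 N over the last millimetre, which means it is against the second stop. The picture also shows the brass tube raised.
- **Button:** It is held in. The jaws stand about 26 mm apart, the width of the head alone. I judged this from the opening, as the finger hides the button.
- **Tray, punch and ring:** The scene picture shows no change around any of them since the start.

The job took about 14 s of the 54 s, and no check failed. The scene camera reads 2 to 4 mm off from the other cameras, so I used the wrist camera for positioning.

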